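# Eject the brass bushing from the nest fixture and stand it on the check plate

## Robot

A 6-joint arm with a two-finger parallel gripper is mounted at the origin on a cart in front of the work surface, level with it; the furniture and walls round the work are solid. World frame = base frame: x ahead of the robot, y to its left, z up, the work surface at z = 0. Lengths are in m, angles in degrees, forces in N, time in s.
With the tool pointing down it reaches from about 0.3 to 0.75 m from the base axis. Payload 8.5 kg.
Tool frame: the origin (TCP) lies at the very end of the fingers, on their centre line; the grasp point (between the pads) lies 19 mm behind it (env.grip_point_offset is the distance from the TCP to the grasp point, in m); z points along the fingers, y is the direction in which the jaws open and shut (so a half turn about z gives the same grasp; the last joint's range is limited). The gripper opens to 85 mm and grips with 20 to 120 N. Pads are 22 mm wide; open, the fingers measure 114 mm over their backs; the gripper's body (76 mm by 85 mm) begins 54 mm behind the grasp point. The pads swing forward as they close: fully open they stand 13 mm farther back than shut.
Start: joints at [52.065, 21.807, 74.336, -0, 83.858, -12.336], TCP at [0.238, 0.496, 0.231] pointing down, gripper open.
Joint ranges: [-178.18, 178.18], [-50.72, 133.34], [12.68, 142.11], [-81.47, 261.47], [9.98, 163.14], [-165.26, 165.26]. Speed limits (degrees/s): [136.94, 136.94, 180, 180, 180, 180].

## Interface

Orientations are given as a 3x3 rotation matrix whose columns are the frame's x, y, z axes.
In Python, from rig import env gives the robot as it stands.
- The arm moves only by the tool move_arm, never from a script. Its argument "moves" is a list of rows, each a list of 4 numbers: the shift along the tool's x, y, z in mm, then the turn about the tool's z in rad. In form: [[tx, ty, tz, spin], ...]. A call has 1 to 20 rows; each row is the pose to reach, as a shift and turn from the pose commanded when the call began, along the tool's axes at that moment; what a row does not reach only later rows make up. A row lasts 1/10 s, in which the tool goes at most 50 mm and 8.59 degrees, less where a joint would pass 70% of its speed; a pose out of reach is approached as far as the arm can. A call with a gripper value outside its range is refused whole. "grip" is the closure, from 0 (fully open) to 1 (shut), set as the call begins (left out, the last holds). The fingers move at their own pace and stop on an object; "grip_force" is the grip in N (left out, the last holds). Time passes only in rows, so rows that repeat a pose let the fingers close. It gives the time, the measured TCP pose, the force and the opening at its end, in the units of the state.
- env.observe(): the state, without advancing time (a new reading comes with each control period).
- env.get_image(name): name is "scene" or "top"; returns the picture (480x640x3 uint8, red, green, blue); there is no depth.
- env.get_calibration(name): a dict with "fovy" (degrees; the focal length in pixels is half the picture's height over the tangent of half this angle, whatever the lens; pixels are square), "cx", "cy" (the principal point, pixels), "extrinsics" (4x4, takes a point from world to camera coordinates). Camera axes: x right, y up, looking along -z (the intrinsics and any distortion apply to the point x, -y, -z); pixel columns grow to the right and rows downward; lengths in m; the calibration is good to about 2 mm. A picture is of the moment at which its call begins. get_calibration takes no time and is no camera call.
- env.close_job(): hands the job in, once; it reports no verdict.
Trained networks look in the newest picture that a camera, given by its name, has taken for a name from the list of things; names that differ only in an ending like _2 or _b are one class to them, and where a whole thing is asked for, a point or a joint stands for the part that bears it (a point fixed in the world has none). Each returns a list of dicts, best first, with "conf" (0 to 1); they miss things now and then, are a little off and sometimes report something else, mostly with a low value. They report only what shows in the picture. A call takes as long as a camera call.
- env.silhouettes(camera, name): "region" (480x640 bool, what is visible of it) and "point" ([row, column] in pixels, amid what is visible of it).
- env.tip_of(camera, name): "point" ([row, column] in pixels: a listed point, or the origin of a listed thing).
The state is a dict: "time_s": time; "q": joint angles; "qvel": joint speeds; "joint_efforts": joint torques, N m; "position": TCP position; "tool_rot": TCP orientation; "ft_force": force on the tool from outside, world axes, zero at the start; "wrist_torque": the same for the moment, N m; "grip_width": finger opening in m.
Only numpy, scipy, OpenCV 4.12 (cv2) and the standard library are available. Lean on these libraries where they do the work, as an engineer would, in place of code of your own. Each camera call takes 0.05 s, during which the arm holds its last target.

## Task

Two bushings sit flush in the pockets of the fixture. Press down the red paddle belonging to the brass bushing's pocket as far as it goes, so that the ejector pin pushes the brass bushing up, and let go of the paddle; then grip the raised bushing, draw it out and set it down upright in the middle of the loose dark square steel plate, lowering it right onto the plate before you let go. Leave the steel bushing seated in its pocket.

Things in the scene. Friction and masses are not known exactly. Their poses are not given: they have to be found in the camera images.
- fixture: Bolted-down fixture, 200 x 170 mm; origin at table level under its base's centre, yaw within 0.3 rad. Grey block x -10..90, y -75..75, flat top at z = 90 mm, with two round pockets at x = 40, y = +35 (left) and -35 (right), 29.5 wide, 40 deep, an ejector hole in each floor. Each pocket has a lever, pivot at x = -40, z = 57.5 mm, ending in a red paddle in line with it on the -x (robot's) side.
- pocket_left (a point): Centre of the mouth of the left (fixture +y) pocket, level with the block's top. Axes as the fixture's. Nothing stands above the block.
- pocket_right (a point): The same for the right (fixture -y) pocket.
- paddle_left (a point): Centre of the top face of the red paddle (46 x 36 mm, 8 mm thick) of the left pocket's lever; it moves with the lever. At rest it stands about 78 mm above the table, pressed right down about 53 mm; nothing is under it.
- paddle_right (a point): The same for the right pocket's lever.
- lever_left (a joint): Left lever, rad: 0 = paddle up, pin about 5 mm below the bushing; 0.32 = paddle pressed down to its stop, bushing raised 20 mm. Starts at 0 to 0.03. Turns about the fixture's y axis, paddle centre 80 mm from the pivot. Held by friction: stays where it is left, also under the bushing; pressing takes about 5 to 8 N.
- lever_right (a joint): The same for the right lever.
- brass_bushing_center (a point): Centre (half-way up) of the yellow brass bushing: loose, 28 mm diameter, 40 mm tall, 0.1 to 0.21 kg, with a 12 mm bore open at the top; z along its axis. It starts upright in either pocket, its top flush with the block's top, so it can be gripped only once raised (then 20 mm stands proud).
- steel_bushing_center (a point): The same for the grey steel bushing of the same size, in the other pocket. It stays there.
- plate_top (a point): Centre of the top face of the loose plain dark steel plate, 60 x 60 x 12 mm, 0.35 kg, lying flat on the table to the robot's right of the fixture.

How it is judged (in metres and radians):
On the way, in this order (a step that is already met when the one before it is completed fails the run):
1. the ejector has raised the brass bushing at least 16 mm in its pocket, with the fingers not touching it (z of brass_bushing_center in the frame of fixture between 0.086 and 0.097 m and x of brass_bushing_center in the frame of fixture between 0.034 and 0.046 m and contact force between brass_bushing and the fingers below 0.2 N), for 0.2 s.
2. the brass bushing has been drawn out, clear above the block (z of brass_bushing_center in the frame of fixture above 0.113 m and contact force between brass_bushing and the fingers above 0.5 N), for 0.05 s.
3. the brass bushing, still in the fingers, is over the plate with its foot within 8 mm of it (horizontal distance between brass_bushing_center and plate_top below 0.016 m and z of brass_bushing_center in the frame of plate_top below 0.028 m and contact force between brass_bushing and the fingers above 0.5 N), for 0.05 s.
At the end, for the whole second after the job is handed in: The brass bushing stands upright (within 0.1 rad) at rest on the square plate, its centre within 15 mm of the plate's; the plate lies flat on the table; the steel bushing is seated in its pocket (within 3 mm) (horizontal distance between brass_bushing_center and plate_top below 0.015 m and z of brass_bushing_center in the frame of plate_top between 0.017 and 0.023 m and angle between brass_bushing_center's own z axis and vertical below 0.1 rad and height (world z) of plate_top below 0.016 m and linear speed of brass_bushing below 0.02 m/s and angle between plate_top's own z axis and vertical below 0.05 rad and z of steel_bushing_center in the frame of fixture between 0.067 and 0.073 m); the robot touches nothing.
It fails at once if the steel bushing is raised more than 6 mm in its pocket (z of steel_bushing_center in the frame of fixture above 0.076 m).
It also fails if it takes over 48 s, if anything falls off the work surface, if the arm or the gripper's body presses on something with over 40 N, if the wrist force passes 120 N, or if a joint passes its speed limit or range.

## Working session

There is one attempt and no reset: what is moved stays moved. The work goes in short steps, Python scripts to look and compute and a tool call to move; the robot and the scene stay as the last step left them, time stands still between calls to the robot, and variables do not carry over. Pictures are saved under pics/ and viewed, and the job is handed in when it is done.

Besides the shell and the picture viewer there is one more tool, called after ">>>" as a command line: name --pt "numbers of a row" for each row, then --argument value for the rest. move_arm: Moves the arm, as the interface text tells. Its arguments: {"type":"object","properties":{"moves":{"type":"array"},"grip":{"type":"number"},"grip_force":{"type":"number"}},"required":["moves"]}

```bash
ls; mkdir -p pics; python3 - <<'E'
from rig import env
import cv2,numpy as np
for n in("scene","top"):
    im=env.get_image(n); cv2.imwrite(f"pics/{n}0.png",im[:,:,::-1])
    c=env.get_calibration(n); print(n,c)
    for t in ("paddle_left","paddle_right","pocket_left","pocket_right","brass_bushing_center","steel_bushing_center","plate_top","fixture"):
        r=env.tip_of(n,t); print(t,[(np.round(x["point"],1).tolist(),round(x["conf"],2)) for x in r[:3]])
s=env.observe(); print(s["time_s"],s["position"],np.round(s["tool_rot"],3).tolist(),s["grip_width"],s["ft_force"])
E
```

```text
pics
scene {'fovy': 47.10081609128259, 'cx': 321.0904284854058, 'cy': 252.9855159306684, 'extrinsics': array([[ 0.9082402 , -0.41841788, -0.0051202 , -0.52662418],
       [ 0.22306824,  0.4737788 ,  0.85192383, -0.17019031],
       [-0.35403432, -0.77489362,  0.52364069, -0.8740265 ],
       [ 0.        ,  0.        ,  0.        ,  1.        ]])}
paddle_left []
paddle_right [([239.8, 241.9], 0.81)]
pocket_left [([208.3, 316.3], 0.86)]
pocket_right [([221.9, 325.3], 0.62)]
brass_bushing_center [([214.6, 314.6], 0.51), ([229.8, 324.5], 0.3)]
steel_bushing_center [([230.2, 327.6], 0.47)]
plate_top [([339.6, 312.4], 0.63)]
fixture [([252.3, 300.4], 0.94)]
top {'fovy': 56.76001815779918, 'cx': 317.97012726960367, 'cy': 237.1872116660378, 'extrinsics': array([[-2.74654493e-02, -9.99622718e-01,  2.66078717e-04,
        -1.23994142e-02],
       [ 9.89617949e-01, -2.71529929e-02,  1.41134797e-01,
        -5.90460747e-01],
       [-1.41074324e-01,  4.13964687e-03,  9.89990353e-01,
        -8.43578350e-01],
       [ 0.00000000e+00,  0.00000000e+00,  0.00000000e+00,
         1.00000000e+00]])}
paddle_left [([305.0, 236.9], 0.75)]
paddle_right [([310.6, 277.4], 0.87)]
pocket_left [([221.9, 247.6], 0.62)]
pocket_right [([226.5, 280.1], 0.83)]
brass_bushing_center [([223.8, 245.2], 0.62)]
steel_bushing_center [([227.3, 285.7], 0.45), ([251.7, 269.3], 0.32)]
plate_top [([286.1, 397.8], 0.93), ([309.0, 279.5], 0.17)]
fixture [([253.8, 265.8], 0.62)]
0.9 [0.23762888 0.49598276 0.23134103] [[-0.902, 0.432, 0.0], [0.432, 0.902, -0.0], [-0.0, 0.0, -1.0]] 0.08525292504961521 [ 0.63571563 -0.01111519  0.43832448]
```

View pics/scene0.png

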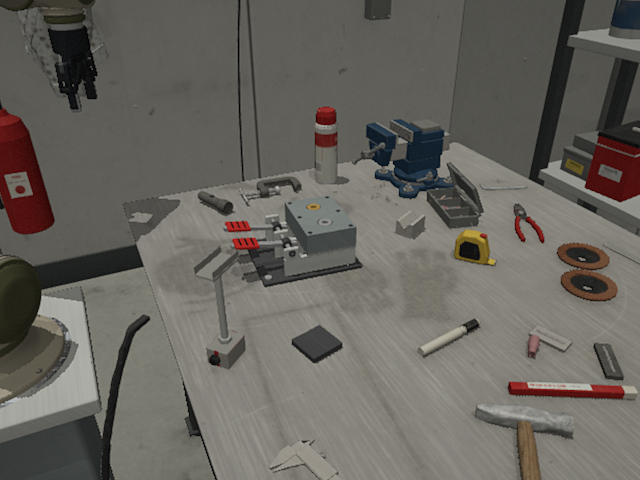

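View pics/top0.png

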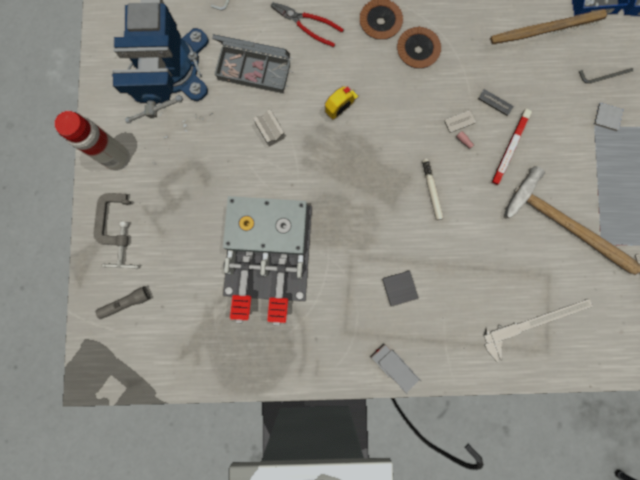

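The brass bushing is in the left pocket (top view about (246,223)) and the steel one is in the right pocket (283,226). The plate is at (400,288), with a post-like stand near it at (395,367). I'll zoom in to measure.

```bash
python3 - <<'E'
import cv2
t=cv2.imread("pics/top0.png"); s=cv2.imread("pics/scene0.png")
cv2.imwrite("pics/topz.png",cv2.resize(t[185:335,210:330],None,fx=4,fy=4,interpolation=cv2.INTER_CUBIC))
cv2.imwrite("pics/topp.png",cv2.resize(t[260:400,350:440],None,fx=4,fy=4,interpolation=cv2.INTER_CUBIC))
cv2.imwrite("pics/scenez.png",cv2.resize(s[185:375,185:375],None,fx=3.1,fy=3.1,interpolation=cv2.INTER_CUBIC))
E
```

```text
(no output)
```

View pics/topz.png

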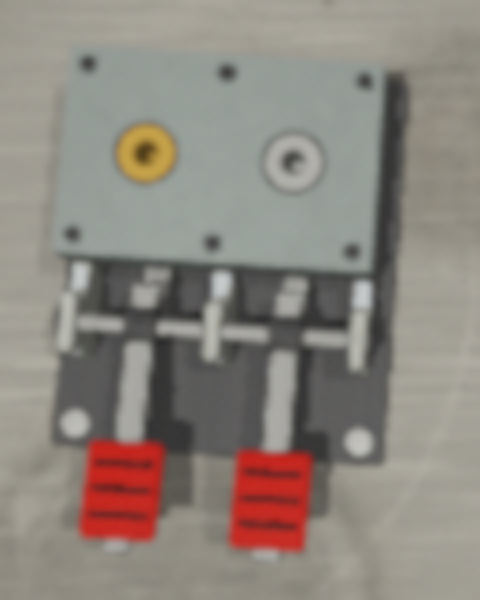

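View pics/topp.png

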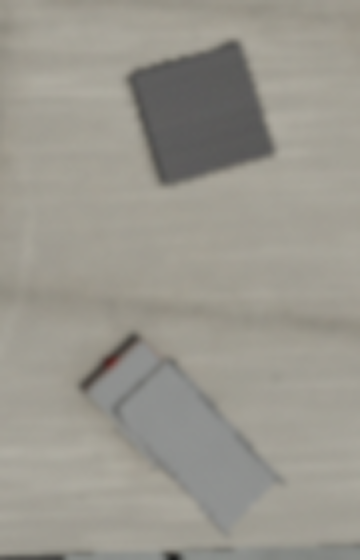

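View pics/scenez.png

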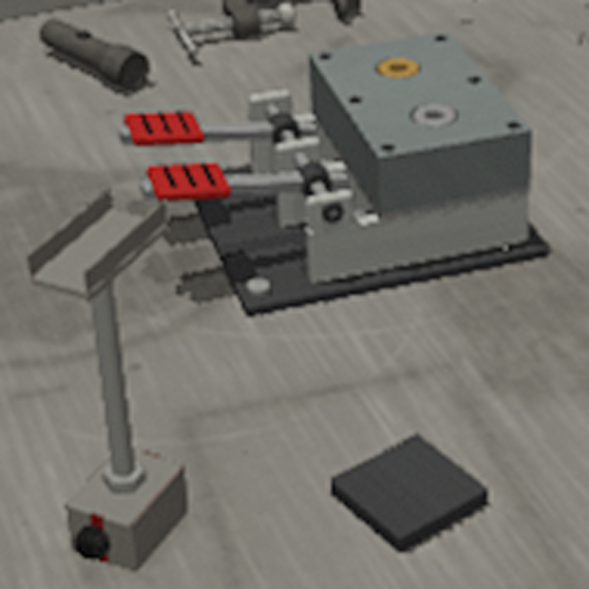

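```bash
cat > h.py <<'E'
import numpy as np
from rig import env
C={n:env.get_calibration(n) for n in("scene","top")}
def proj(n,P):
    c=C[n];E=c["extrinsics"];f=240/np.tan(np.radians(c["fovy"]/2))
    p=(E[:3,:3]@np.atleast_2d(P).T).T+E[:3,3]
    return np.c_[c["cx"]+f*p[:,0]/-p[:,2], c["cy"]-f*p[:,1]/-p[:,2]]
def ray(n,uv,z):
    c=C[n];E=c["extrinsics"];f=240/np.tan(np.radians(c["fovy"]/2))
    d=np.array([(uv[0]-c["cx"])/f,-(uv[1]-c["cy"])/f,-1]); R=E[:3,:3];o=-R.T@E[:3,3];d=R.T@d
    return o+d*(z-o[2])/d[2]
E
python3 - <<'E'
from h import *
from scipy.optimize import least_squares
T=lambda p:((np.array(p)+.5)/4-.5+[210,185]); S=lambda p:((np.array(p)+.5)/3.1-.5+[185,185])
obj=[[40,35,90],[40,-35,90],[90,75,90],[90,-75,90],[-10,-75,90],[-10,75,90]]
top=[T(p) for p in [(147,153),(294,162),(72,50),(386,72),(374,271),(56,253)]]
sc=[S(p) for p in [(398,68),(434,115),(447,34),(531,130),(378,208),(310,52)]]
obj=np.array(obj)/1e3
def W(x,o):
    c,s=np.cos(x[2]),np.sin(x[2]); return (np.array([[c,-s,0],[s,c,0],[0,0,1]])@np.atleast_2d(o).T).T+[x[0],x[1],0]
for use in ("t","s","ts"):
    def f(x):
        r=[]
        if "t" in use:r.append(proj("top",W(x,obj))-top)
        if "s" in use:r.append(proj("scene",W(x,obj))-sc)
        return np.concatenate(r).ravel()
    s=least_squares(f,[.45,.1,0],loss="soft_l1"); print(use,s.x.round(4)); print(f(s.x).reshape(-1,2).round(1).tolist())
x=s.x
pl=np.mean([T(p) for p in[(91,441),(164,444),(155,540),(80,537)]],0); print("padL",ray("top",pl,.078),W(x,[-.12,.035,.078]))
pl=np.mean([T(p) for p in[(239,450),(312,455),(304,552),(230,547)]],0); print("padR",ray("top",pl,.078),W(x,[-.12,-.035,.078]))
print("brass",W(x,[.04,.035,.09]))
cs=[(np.array(p)+.5)/4-.5+[350,260] for p in[(129,75),(239,41),(274,151),(162,185)]]
print("plate",[ray("top",p,.012).round(4).tolist() for p in cs],ray("top",np.mean(cs,0),.012))
cs2=[S(p) for p in[(331,487),(418,435),(488,492),(402,540)]]
print("plate sc",[ray("scene",p,.012).round(4).tolist() for p in cs2],ray("scene",np.mean(cs2,0),.012))
# stand: base point and trough
b=S((123,475)); 
print("post base guess z.04",ray("scene",b,.04))
tr=(np.array((195,445))+.5)/4-.5+[350,260]
ts=S((100,245))
for z in(.1,.15,.2,.25): print(z,ray("top",tr,z),ray("scene",ts,z))
E
```

```text
t [ 0.5705  0.0745 -0.0839]
[[0.2, 0.4], [0.3, 0.2], [0.1, -0.8], [0.0, -1.9], [-0.2, 0.4], [-0.4, 0.5]]
s [ 0.5694  0.078  -0.0927]
[[-0.0, 0.1], [-0.1, 0.2], [0.4, -0.5], [0.3, 0.5], [-0.0, -15.8], [-0.5, 0.8]]
ts [ 0.5693  0.0753 -0.0903]
[[-0.2, 1.0], [0.0, 1.0], [-0.0, -0.4], [-0.1, -1.0], [-0.7, 1.3], [-0.9, 0.8], [0.4, 0.6], [0.5, 0.8], [0.8, -0.0], [0.9, 1.1], [0.6, -15.2], [-0.2, 1.4]]
padL [0.45651687 0.1203832  0.078     ] [[0.45292466 0.12101376 0.078     ]]
padR [0.44976512 0.05098025 0.078     ] [[0.44660879 0.05129927 0.078     ]]
brass [[0.61227206 0.10657751 0.09      ]]
plate [[0.506, -0.1564, 0.012], [0.5217, -0.2133, 0.012], [0.4657, -0.2278, 0.012], [0.4503, -0.1703, 0.012]] [ 0.48579228 -0.19193355  0.012     ]
plate sc [[0.4464, -0.1753, 0.012], [0.5052, -0.1558, 0.012], [0.5187, -0.2135, 0.012], [0.4635, -0.2277, 0.012]] [ 0.48305612 -0.19380985  0.012     ]
post base guess z.04 [ 0.34385125 -0.15321127  0.04      ]
0.1 [ 0.33678502 -0.16517237  0.1       ] [ 0.3717491  -0.03368218  0.1       ]
0.15 [ 0.34461655 -0.15660537  0.15      ] [ 0.35525615 -0.11201827  0.15      ]
0.2 [ 0.35244807 -0.14803838  0.2       ] [ 0.3387632  -0.19035437  0.2       ]
0.25 [ 0.3602796  -0.13947138  0.25      ] [ 0.32227024 -0.26869047  0.25      ]
```

```bash
cat >> h.py <<'E'
def to(P,yang=None):
    s=env.observe();R=np.array(s["tool_rot"]);d=R.T@(np.array(P)-s["position"])*1000
    spin=0
    if yang is not None:
        a=np.degrees(np.arctan2(R[1,1],R[0,1])); dd=(yang-a+180)%360-180; spin=-np.radians(dd)
    print("shift",d.round(1),"spin",round(spin,4),"| t",s["time_s"],"pos",np.round(s["position"],4),"F",np.round(s["ft_force"],1),"w",round(s["grip_width"],4),"q6",round(s["q"][5],1),"zax",R[:,2].round(3))
E
python3 -c "
from h import *
to([.455,.1207,.18],85)"
```

```text
shift [-358.2 -244.5   51.4] spin -0.3595 | t 0.9 pos [0.2376 0.496  0.2313] F [ 0.6 -0.   0.4] w 0.0853 q6 -12.3 zax [ 0. -0. -1.]
```

>>> move_arm --pt "-36 -24 0 -0.036" --pt "-72 -49 0 -0.072" --pt "-108 -73 0 -0.108" --pt "-143 -98 0 -0.144" --pt "-179 -122 0 -0.18" --pt "-215 -147 5 -0.216" --pt "-251 -171 15 -0.252" --pt "-287 -196 25 -0.288" --pt "-322 -220 35 -0.324" --pt "-345 -236 45 -0.345" --pt "-358 -244.5 51 -0.36" --pt "-358 -244.5 51 -0.36" --pt "-358 -244.5 51 -0.36" --grip 1 --grip_force 40

```text
time_s: 2.2
position: [0.4547, 0.121, 0.1805]
tool_rot: [[-0.996, 0.088, -0.0], [0.088, 0.996, 0.0], [0.0, 0.0, -1.0]]
ft_force: [-0.5, 0.3, 0.4]
grip_width: -0.0002
```

```bash
python3 - <<'E'
from h import *
import cv2
to([.455,.1207,.085],85)
for n in("scene","top"):
    im=env.get_image(n)[:,:,::-1]
    print(proj(n,env.observe()["position"]), proj(n,[.455,.1207,.078]))
    z=im[185:335,200:350] if n=="top" else im[185:335,185:335]
    cv2.imwrite(f"pics/{n}1.png",cv2.resize(z,None,fx=3.9,fy=3.9,interpolation=cv2.INTER_CUBIC))
E
```

```text
shift [-0.4 -0.3 95.5] spin -0.0004 | t 2.2 pos [0.4547 0.121  0.1805] F [-0.5  0.3  0.4] w -0.0002 q6 -84.5 zax [-0.  0. -1.]
[[232.99335053 177.05307777]] [[237.93421555 225.17475456]]
[[228.66854259 309.44291936]] [[240.08264924 308.07617458]]
```

View pics/scene1.png

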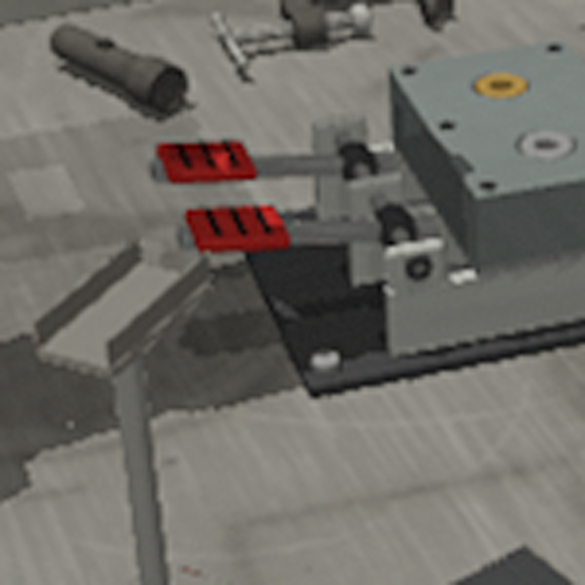

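View pics/top1.png

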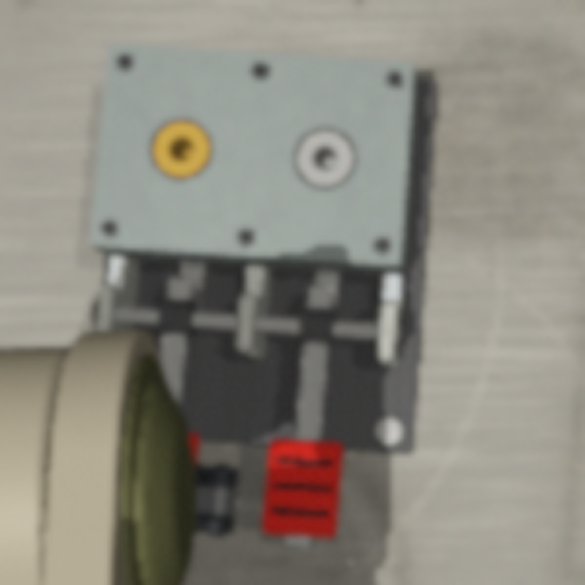

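The fingers hang right over the left paddle: its projected centre (238,225) matches its pixel position in the scene view. Pressing it now.

>>> move_arm --pt "0 0 30 0" --pt "0 0 60 0" --pt "0 0 85 0" --pt "0 0 95 0" --pt "0 0 99 0" --pt "0 0 103 0" --pt "0 0 107 0" --pt "0 0 111 0" --pt "0 0 115 0" --pt "0 0 118 0" --pt "0 0 121 0" --pt "0 0 123 0" --pt "0 0 125 0" --pt "0 0 125 0"

```text
time_s: 3.7
position: [0.4544, 0.121, 0.0558]
tool_rot: [[-0.996, 0.087, -0.0], [0.087, 0.996, 0.0], [0.0, 0.0, -1.0]]
ft_force: [-3.4, 1.4, 4.0]
grip_width: 0.0003
```

>>> move_arm --pt "0 0 1 0" --pt "0 0 2 0" --pt "0 0 3 0" --pt "0 0 3 0"

```text
time_s: 4.1
position: [0.4546, 0.121, 0.0534]
tool_rot: [[-0.996, 0.087, 0.0], [0.087, 0.996, 0.0], [-0.0, 0.0, -1.0]]
ft_force: [-7.4, 0.9, 12.3]
grip_width: 0.0001
```

>>> move_arm --pt "0 0 1 0" --pt "0 0 2 0" --pt "0 0 2 0"

```text
time_s: 4.4
position: [0.4547, 0.121, 0.0529]
tool_rot: [[-0.996, 0.086, 0.002], [0.086, 0.996, 0.0], [-0.002, 0.0, -1.0]]
ft_force: [-12.6, 1.4, 31.4]
grip_width: -0.0004
```

>>> move_arm --pt "0 0 -5 0" --pt "0 0 -20 0" --pt "0 0 -60 0" --pt "0 0 -105 0" --pt "0 0 -150 0" --pt "0 0 -150 0"

```text
time_s: 5.0
position: [0.4574, 0.1209, 0.2061]
tool_rot: [[-0.996, 0.087, 0.013], [0.087, 0.996, 0.0], [-0.013, 0.001, -1.0]]
ft_force: [-0.2, -0.7, -0.6]
grip_width: -0.0
```

```bash
python3 - <<'E'
from h import *
import cv2
to([.613,.107,.2],85)
for n in("scene","top"):
    im=env.get_image(n)[:,:,::-1]
    r=env.tip_of(n,"brass_bushing_center"); print([(np.round(x["point"],1).tolist(),round(x["conf"],2)) for x in r[:3]])
    print(proj(n,[[.613,.107,.11],[.613,.107,.09]]))
    z=im[185:335,200:350] if n=="top" else im[165:315,225:375]
    cv2.imwrite(f"pics/{n}2.png",cv2.resize(z,None,fx=3.9,fy=3.9,interpolation=cv2.INTER_CUBIC))
E
```

```text
shift [-156.1   -0.4    8. ] spin 0.0006 | t 5.0 pos [0.4574 0.1209 0.2061] F [-0.2 -0.7 -0.6] w -0.0 q6 -84.6 zax [ 0.013  0.    -1.   ]
[([204.0, 313.1], 0.56)]
[[313.58976284 198.25712944]
 [313.70951452 207.09175923]]
[([220.5, 242.3], 0.61), ([308.7, 244.2], 0.4)]
[[244.26539823 221.60116023]
 [245.99883027 223.4602094 ]]
```

View pics/scene2.png

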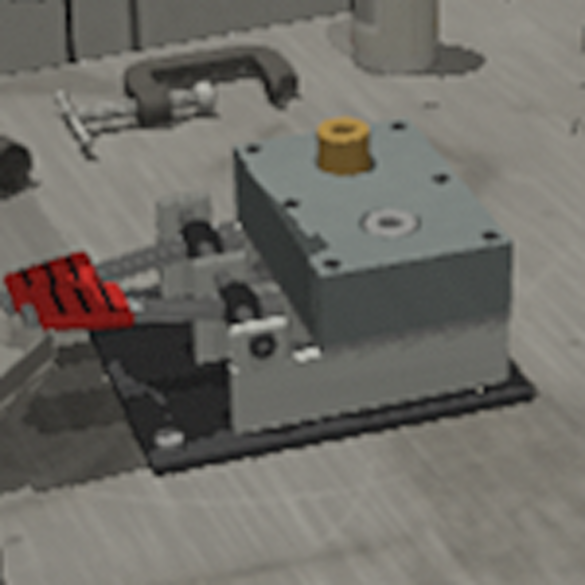

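View pics/top2.png

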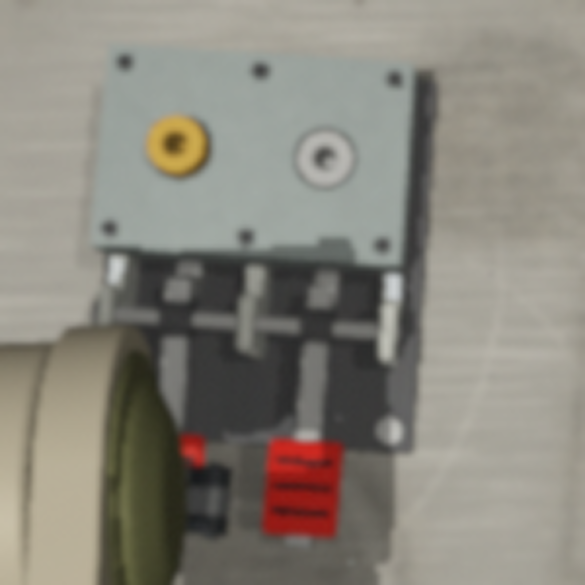

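The bushing is raised, with its top at about (313,198) in the scene view, within 1 px of the prediction. The steel bushing is still flush. Next I'll open the gripper and move above the brass bushing.

>>> move_arm --pt "0 0 0 0" --pt "0 0 0 0" --pt "0 0 0 0" --grip 0

```text
time_s: 5.5
position: [0.4547, 0.1208, 0.1998]
tool_rot: [[-0.996, 0.087, -0.001], [0.087, 0.996, -0.0], [0.001, -0.0, -1.0]]
ft_force: [0.1, -0.4, -0.2]
grip_width: 0.0432
```

```bash
python3 -c "
from h import *
to([.6125,.1065,.2],85);to([.6125,.1065,.13],85)"
```

```text
shift [-158.4   -0.6   -0.4] spin 0.0004 | t 5.5 pos [0.4547 0.1208 0.1998] F [ 0.1 -0.4 -0.2] w 0.0432 q6 -84.6 zax [-0.001 -0.    -1.   ]
shift [-158.5   -0.6   69.6] spin 0.0004 | t 5.5 pos [0.4547 0.1208 0.1998] F [ 0.1 -0.4 -0.2] w 0.0432 q6 -84.6 zax [-0.001 -0.    -1.   ]
```

>>> move_arm --pt "-35 0 0 0" --pt "-70 0 0 0" --pt "-105 0 0 0" --pt "-140 -0.5 0 0" --pt "-158 -0.5 0 0" --pt "-158 -0.5 20 0" --pt "-158 -0.5 45 0" --pt "-158 -0.5 65 0" --pt "-158 -0.5 70 0" --pt "-158 -0.5 70 0" --pt "-158 -0.5 70 0"

```text
time_s: 6.6
position: [0.6127, 0.1066, 0.1314]
tool_rot: [[-0.996, 0.087, 0.002], [0.087, 0.996, -0.0], [-0.002, 0.0, -1.0]]
ft_force: [0.1, 0.5, 0.1]
grip_width: 0.0852
```

```bash
python3 - <<'E'
from h import *
import cv2
to([.6125,.1065,.092],85)
for n in("scene","top"):
    im=env.get_image(n)[:,:,::-1]
    p=env.observe()["position"]; print(proj(n,p))
    z=im[165:315,200:350] if n=="top" else im[115:265,245:395]
    cv2.imwrite(f"pics/{n}3.png",cv2.resize(z,None,fx=3.9,fy=3.9,interpolation=cv2.INTER_CUBIC))
E
```

```text
shift [ 0.3 -0.2 39.4] spin 0.0005 | t 6.6 pos [0.6127 0.1066 0.1314] F [0.1 0.5 0.1] w 0.0852 q6 -86.0 zax [ 0.002 -0.    -1.   ]
[[313.42547389 188.63743764]]
[[242.50615134 219.65879134]]
```

View pics/scene3.png

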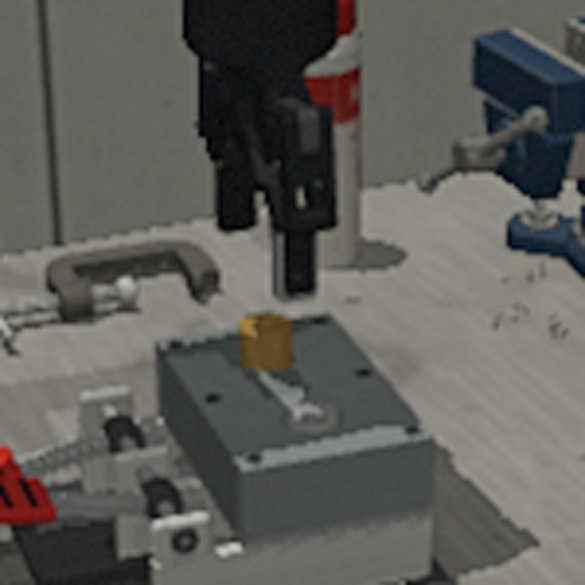

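View pics/top3.png

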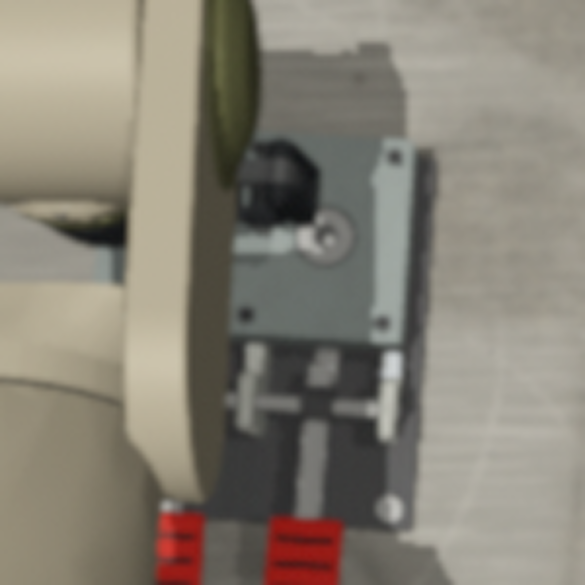

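Both fingers straddle the bushing (finger midpoint about (312,183), bushing column about 313). I'll descend and close.

>>> move_arm --pt "0 0 15 0" --pt "0 0 28 0" --pt "0 0 36 0" --pt "0 0 38 0" --pt "0 0 38 0"

```text
time_s: 7.2
position: [0.6122, 0.1066, 0.0923]
tool_rot: [[-0.996, 0.087, -0.0], [0.087, 0.996, -0.0], [0.0, -0.0, -1.0]]
ft_force: [0.5, -0.1, 0.6]
grip_width: 0.0853
```

>>> move_arm --pt "0 0 0 0" --pt "0 0 0 0" --pt "0 0 0 0" --pt "0 0 0 0" --pt "0 0 0 0" --pt "0 0 0 0" --pt "0 0 0 0" --pt "0 0 0 0" --grip 1 --grip_force 40

```text
time_s: 8.0
position: [0.6126, 0.1071, 0.0928]
tool_rot: [[-0.996, 0.086, 0.001], [0.086, 0.996, 0.001], [-0.001, 0.001, -1.0]]
ft_force: [1.7, 4.2, 2.8]
grip_width: 0.0266
```

```bash
python3 - <<'E'
from h import *
import cv2
to([.6125,.1065,.16],85)
n="scene"
im=env.get_image(n)[:,:,::-1]
z=im[115:265,245:395]
cv2.imwrite(f"pics/{n}4.png",cv2.resize(z,None,fx=3.9,fy=3.9,interpolation=cv2.INTER_CUBIC))
E
```

```text
shift [ -0.   -0.6 -67.2] spin 0.0007 | t 8.0 pos [0.6126 0.1071 0.0928] F [1.7 4.2 2.8] w 0.0266 q6 -86.0 zax [ 0.001  0.001 -1.   ]
```

View pics/scene4.png

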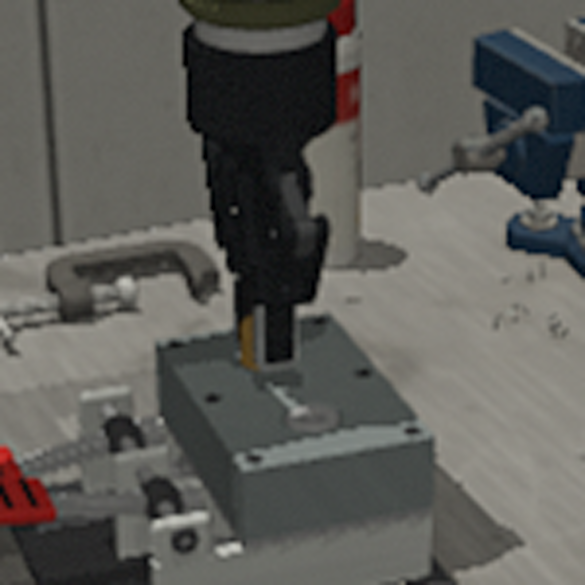

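Pads close at 26.6 mm on the bushing, centred. Now the lift.

>>> move_arm --pt "0 0 0 0" --pt "0 0 -3 0" --pt "0 0 -6 0" --pt "0 0 -10 0" --pt "0 0 -15 0" --pt "0 0 -22 0" --pt "0 0 -30 0" --pt "0 0 -45 0" --pt "0 0 -65 0" --pt "0 0 -90 0" --pt "0 0 -120 0" --pt "0 0 -145 0" --pt "0 0 -150 0" --pt "0 0 -150 0" --grip_force 60

```text
time_s: 9.45
position: [0.612, 0.1063, 0.2426]
tool_rot: [[-0.996, 0.087, 0.0], [0.087, 0.996, -0.001], [-0.0, -0.001, -1.0]]
ft_force: [0.1, 0.8, -0.7]
grip_width: 0.0256
```

```bash
python3 - <<'E'
from h import *
import cv2
to([.4845,-.193,.243],85)
for n in ("scene","top"):
    im=env.get_image(n)[:,:,::-1]
    p=env.observe()["position"]; print(proj(n,p))
    z=im[65:265,220:420] if n=="scene" else im[165:385,220:440]
    cv2.imwrite(f"pics/{n}5.png",cv2.resize(z,None,fx=2.7,fy=2.7,interpolation=cv2.INTER_CUBIC))
E
```

```text
shift [ 1.010e+02 -3.093e+02 -3.000e-01] spin 0.0002 | t 9.45 pos [0.612  0.1063 0.2426] F [ 0.1  0.8 -0.7] w 0.0256 q6 -86.0 zax [ 0.    -0.001 -1.   ]
[[312.26007047 136.03193779]]
[[230.86974214 207.69542151]]
```

View pics/scene5.png

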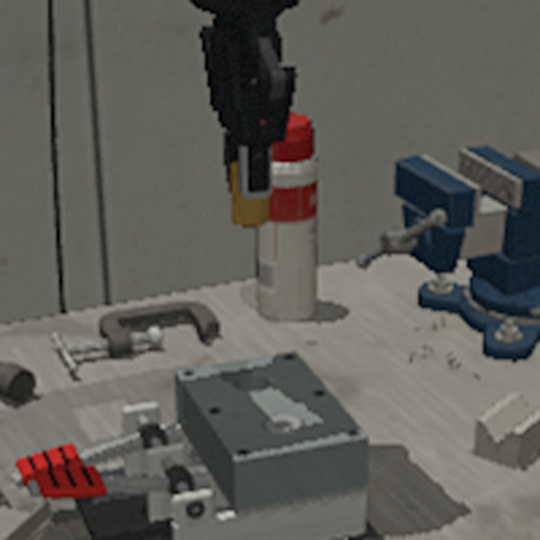

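View pics/top5.png

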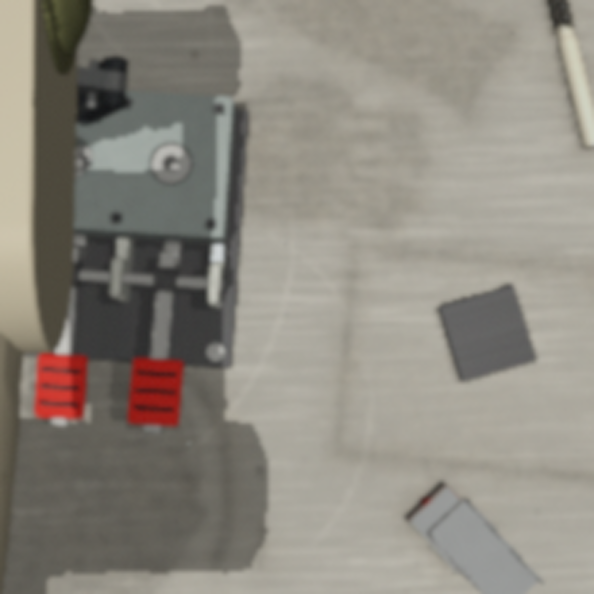

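The bushing is held upright, its bottom at about (313,148) in the scene view, and the steel one is still flush. Before descending at the plate I'll check clearance to the stand.

```bash
python3 - <<'E'
from h import *
s=env.observe(); print(np.round(s["q"],2))
print("time",s["time_s"])
for c in [(379,361),(394,350),(403,374),(419,379)]:
  print(c,[ray("top",c,z).round(3).tolist() for z in(.16,.19)])
q=np.radians([[21.807,74.336],[s["q"][1],s["q"][2]]]); r=[np.hypot(.23763,.49598),np.hypot(*s["position"][:2])]; z=[.23134,s["position"][2]]
A=[];b=[]
for (a,c),rr,zz in zip(q,r,z):
    A+= [[1,np.sin(a),np.sin(a+c),0],[0,np.cos(a),np.cos(a+c),1]]; b+=[rr,zz]
print("r0,a,b,h-d",np.linalg.solve(A,b))
to([.4845,-.193,.243],85)
E
```

```text
[-1.030e+00  2.887e+01  6.100e+01 -2.000e-02  9.030e+01 -8.605e+01]
time 9.55
(379, 361) [[0.363, -0.124, 0.16], [0.367, -0.12, 0.19]]
(394, 350) [[0.38, -0.149, 0.16], [0.383, -0.144, 0.19]]
(403, 374) [[0.341, -0.162, 0.16], [0.346, -0.157, 0.19]]
(419, 379) [[0.332, -0.188, 0.16], [0.338, -0.182, 0.19]]
r0,a,b,h-d [-0.0603466   0.61650983  0.38349424 -0.30001483]
shift [ 100.6 -309.3   -1.8] spin 0.0002 | t 9.55 pos [0.6116 0.1064 0.2408] F [ 0.  -0.6 -1.3] w 0.0258 q6 -86.0 zax [-0.003 -0.    -1.   ]
```

```bash
python3 - <<'E'
from h import *
s=env.observe()
q=np.radians([[21.807,74.336],[s["q"][1],s["q"][2]]]); r=[np.hypot(.23763,.49598),np.hypot(*s["position"][:2])]; z=[.23134,s["position"][2]]
A=[];b=[]
for (a,c),rr,zz in zip(q,r,z):
    A+= [[1,np.sin(a),np.sin(a+c),0],[0,np.cos(a),np.cos(a+c),1]]; b+=[np.sqrt(rr**2-.1174**2),zz]
x=np.linalg.solve(A,b);print("r0,a,b,h-d",x)
from scipy.optimize import fsolve
rt=np.sqrt(.4845**2+.193**2-.1174**2)
for zt in(.24,.035):
    f=lambda v:[x[0]+x[1]*np.sin(v[0])+x[2]*np.sin(v[0]+v[1])-rt,x[3]+x[1]*np.cos(v[0])+x[2]*np.cos(v[0]+v[1])-zt]
    v=fsolve(f,[.4,1.3]);print(np.degrees(v), "q1",np.degrees(np.arctan2(-.193,.4845)-np.arcsin(.1174/.5215)))
E
```

```text
r0,a,b,h-d [-0.08402379  0.62943626  0.38972868 -0.3113491 ]
[18.99809066 77.45498543] q1 -34.72973182395864
[25.55359322 99.08429534] q1 -34.72973182395864
```

>>> move_arm --pt "11 -34 0 0" --pt "22 -68 0 0" --pt "33 -102 0 0" --pt "44 -136 0 0" --pt "55 -170 0 0" --pt "66 -204 0 0" --pt "77 -238 0 0" --pt "88 -270 0 0" --pt "97 -296 0 0" --pt "101 -309 0 0" --pt "101 -309 0 0" --pt "101 -309 25 0" --pt "101 -309 55 0" --pt "101 -309 85 0" --pt "101 -309 110 0" --pt "101 -309 120 0" --pt "101 -309 120 0" --pt "101 -309 120 0"

```text
time_s: 11.35
position: [0.4855, -0.1923, 0.1232]
tool_rot: [[-0.996, 0.086, 0.001], [0.086, 0.996, -0.001], [-0.001, -0.001, -1.0]]
ft_force: [0.0, 0.2, -0.7]
grip_width: 0.0256
```

```bash
python3 - <<'E'
from h import *
import cv2
to([.4845,-.193,.0345],85)
for n in ("scene","top"):
    im=env.get_image(n)[:,:,::-1]
    p=env.observe()["position"]; print(proj(n,p))
    z=im[165:385,180:400] if n=="scene" else im[225:425,280:480]
    cv2.imwrite(f"pics/{n}6.png",cv2.resize(z,None,fx=2.7,fy=2.7,interpolation=cv2.INTER_CUBIC))
E
```

```text
shift [ 1.1 -0.8 88.7] spin 0.0011 | t 11.35 pos [ 0.4855 -0.1923  0.1232] F [ 0.   0.2 -0.7] w 0.0256 q6 -119.7 zax [ 0.001 -0.001 -1.   ]
[[317.30035448 284.63205132]]
[[411.71396423 286.28787016]]
```

View pics/scene6.png

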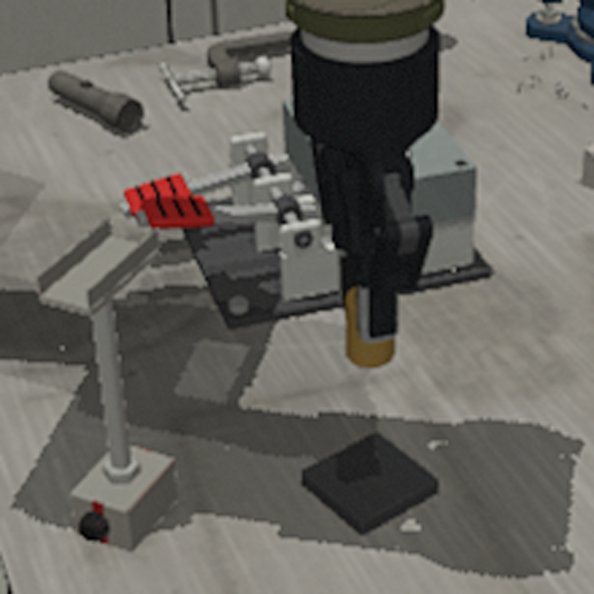

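View pics/top6.png

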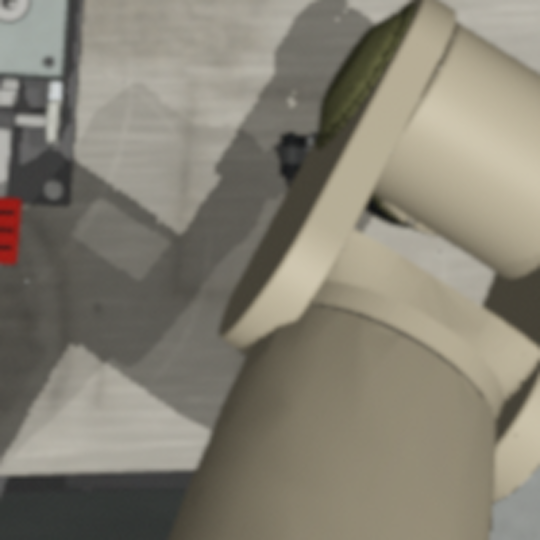

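```bash
python3 - <<'E'
from h import *
p=np.array(env.observe()["position"]);a=np.linspace(0,6.28,90)
for d in (.018,.0225,.027):
    c=proj("scene",np.c_[p[0]+.014*np.cos(a),p[1]+.014*np.sin(a),0*a+p[2]-d]); c=(c-[180,165]+.5)*2.7
    print(d,c.min(0),c.max(0))
c=proj("scene",[[.4845,-.193,.012]]);print((c-[180,165]+.5)*2.7)
E
```

```text
0.018 [347.53882046 336.26109035] [397.01097644 365.33516132]
0.0225 [347.67656082 342.6540332 ] [397.01047495 371.82904917]
0.027 [347.81353353 349.01186193] [397.00997625 378.28624861]
[[372.45431402 478.41543532]]
```

Bushing foot at (370,366) in the crop, over the plate centre at (370,479). The forearm passes well above the stand. I'll lower it now, with the last part in small steps.

>>> move_arm --pt "1 -1 20 0" --pt "1 -1 40 0" --pt "1 -1 58 0" --pt "1 -1 70 0" --pt "1 -1 78 0" --pt "1 -1 82 0" --pt "1 -1 84 0" --pt "1 -1 84 0" --pt "1 -1 84 0" --pt "1 -1 84 0"

```text
time_s: 12.45
position: [0.4839, -0.1935, 0.0387]
tool_rot: [[-0.996, 0.087, 0.001], [0.087, 0.996, -0.0], [-0.001, -0.0, -1.0]]
ft_force: [-0.2, 0.2, -0.5]
grip_width: 0.0259
```

>>> move_arm --pt "0 0 1 0" --pt "0 0 2 0" --pt "0 0 2 0" --pt "0 0 2 0"

```text
time_s: 12.85
position: [0.4837, -0.1934, 0.0363]
tool_rot: [[-0.996, 0.087, -0.0], [0.087, 0.996, -0.0], [0.0, -0.0, -1.0]]
ft_force: [0.3, 0.0, -1.2]
grip_width: 0.0257
```

>>> move_arm --pt "0 0 0.5 0" --pt "0 0 1 0" --pt "0 0 1.5 0" --pt "0 0 1.5 0"

```text
time_s: 13.25
position: [0.4839, -0.1934, 0.0352]
tool_rot: [[-0.996, 0.087, 0.0], [0.087, 0.996, -0.0], [-0.001, -0.0, -1.0]]
ft_force: [-1.0, 1.5, 4.3]
grip_width: 0.0258
```

```bash
python3 - <<'E'
from h import *
import cv2
to([.4845,-.193,.0345],85)
n="scene"
im=env.get_image(n)[:,:,::-1]
z=im[265:365,265:365]
cv2.imwrite(f"pics/{n}7.png",cv2.resize(z,None,fx=5.5,fy=5.5,interpolation=cv2.INTER_CUBIC))
E
```

```text
shift [-0.6  0.4  0.7] spin 0.0005 | t 13.25 pos [ 0.4839 -0.1934  0.0352] F [-1.   1.5  4.3] w 0.0258 q6 -119.9 zax [ 0. -0. -1.]
```

View pics/scene7.png

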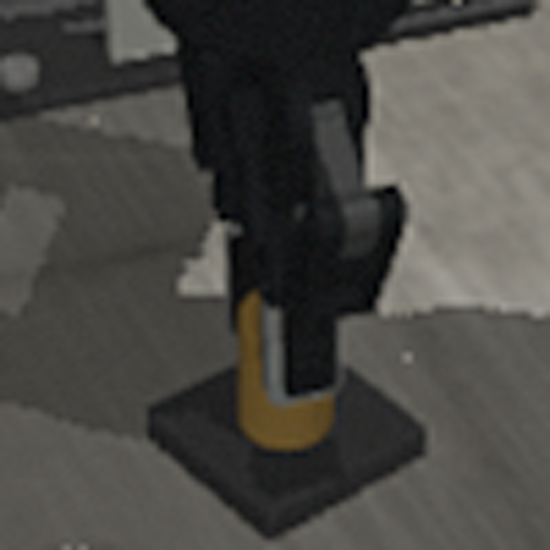

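The foot touches the plate: the vertical force rises by about 5 N, and the base sits at the plate's middle at about (286,425) in the crop. Releasing.

>>> move_arm --pt "0 0 0.3 0" --pt "0 0 0.3 0"

```text
time_s: 13.5
position: [0.4839, -0.1934, 0.0352]
tool_rot: [[-0.996, 0.087, 0.001], [0.087, 0.996, -0.0], [-0.001, -0.0, -1.0]]
ft_force: [-1.3, 1.6, 8.8]
grip_width: 0.0258
```

>>> move_arm --pt "0 0 0 0" --pt "0 0 0 0" --pt "0 0 0 0" --pt "0 0 0 0" --pt "0 0 0 0" --pt "0 0 0 0" --pt "0 0 0 0" --pt "0 0 0 0" --grip 0

```text
time_s: 14.3
position: [0.4837, -0.1934, 0.0345]
tool_rot: [[-0.996, 0.087, -0.0], [0.087, 0.996, -0.0], [0.0, -0.0, -1.0]]
ft_force: [-0.6, 0.0, 0.3]
grip_width: 0.0851
```

```bash
python3 - <<'E'
from h import *
import cv2
to([.4845,-.193,.2],85)
n="scene"
im=env.get_image(n)[:,:,::-1]
z=im[265:365,265:365]
cv2.imwrite(f"pics/{n}8.png",cv2.resize(z,None,fx=5.5,fy=5.5,interpolation=cv2.INTER_CUBIC))
E
```

```text
shift [  -0.7    0.4 -165.5] spin 0.0005 | t 14.3 pos [ 0.4837 -0.1934  0.0345] F [-0.6  0.   0.3] w 0.0851 q6 -119.9 zax [-0. -0. -1.]
```

View pics/scene8.png

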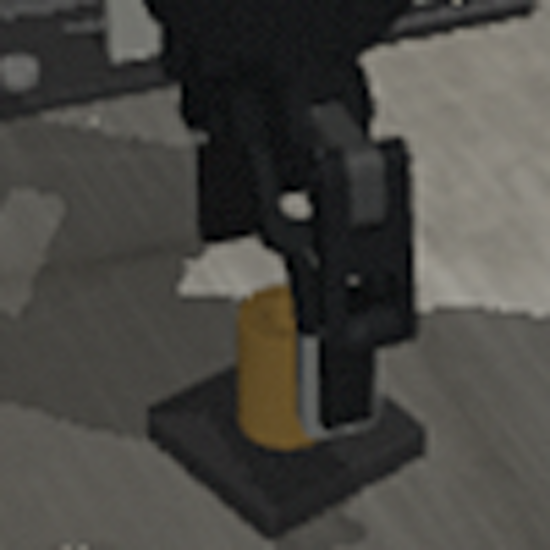

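The bushing stands upright and free, with the fingers clear on both sides. Retreating straight up.

>>> move_arm --pt "0 0 -5 0" --pt "0 0 -15 0" --pt "0 0 -35 0" --pt "0 0 -70 0" --pt "0 0 -110 0" --pt "0 0 -150 0" --pt "0 0 -190 0" --pt "0 0 -210 0" --pt "0 0 -210 0" --pt "0 0 -210 0" --pt "0 0 -210 0"

```text
time_s: 15.45
position: [0.4832, -0.1931, 0.2435]
tool_rot: [[-0.996, 0.087, -0.002], [0.087, 0.996, 0.001], [0.002, 0.001, -1.0]]
ft_force: [0.4, 0.8, -0.9]
grip_width: 0.0852
```

```bash
python3 - <<'E'
from h import *
import cv2
to([.4845,-.193,.25],85)
n="scene"
im=env.get_image(n)[:,:,::-1]
z=im[185:385,190:390]
cv2.imwrite(f"pics/{n}9.png",cv2.resize(z,None,fx=3,fy=3,interpolation=cv2.INTER_CUBIC))
E
```

```text
shift [-1.2  0.2 -6.5] spin 0.0004 | t 15.45 pos [ 0.4832 -0.1931  0.2435] F [ 0.4  0.8 -0.9] w 0.0852 q6 -119.9 zax [-0.002  0.001 -1.   ]
```

View pics/scene9.png

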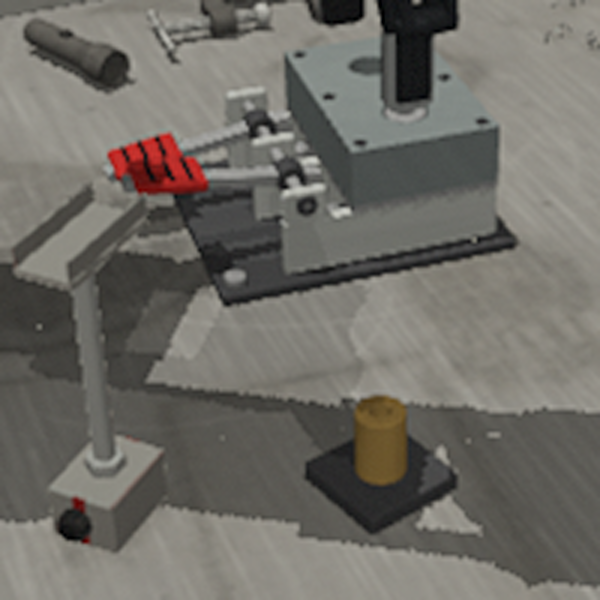

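The brass bushing stands upright mid-plate (foot at about (380,470), plate centre at about (381,475) in the crop). The plate is flat, the steel bushing is flush and the arm is clear, so I'm handing in.

```bash
python3 -c "
from rig import env
print(env.close_job())"
```

```text
the job is handed in; nothing more can be done
None
```

The brass bushing now stands upright in the middle of the dark plate, and I handed the job in about 15.5 s into the 48 s allowed.

- **Ejecting:** I pressed the left red paddle to its stop, where the force rose to about 31 N at 53 mm, and let go. The brass bushing stayed raised, within 1 px of the position I predicted.
- **Drawing out and placing:** I gripped the bushing, drew it out and lowered it until it touched the plate. The vertical force rose to about 9 N before I opened the fingers and backed straight up.
- **Last picture:** The bushing's foot is about 5 px (roughly 3 mm) from the plate's centre in the enlarged picture. The plate lies flat, and the part of the steel bushing not hidden by a finger looks flush in its pocket. The arm is clear, with about zero force at the wrist.
- **Disagreements:** The gripper read about 26 mm on the 28 mm bushing, and the two cameras differed by about 3 mm on positions. Neither caused trouble. The last check used the scene camera only; I didn't take a final top view because the arm had been blocking that camera's view of the plate.

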